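# Unstack the glass blanks onto their kiln setters

## Task

Get the glass ready for the kiln: take the two piles of coloured glass blanks apart and lay each of the five blanks on the ceramic setter whose painted outline has its colour, flat, in the middle of the outline, and for the rectangular ones with the sides in line with it. Set the glass down gently, without dropping it, and leave all five lying free.

Things in the scene. Friction and masses are not known exactly. Their poses are not given: they have to be found in the camera images.
- glass_green: Loose opaque green glass blank: a rectangular slab 90 x 60 x 12 mm, long side along its x, about 160 g. It lies on the bench as the bottom of one of the two piles. Origin: centre of its underside, z up.
- glass_blue: Loose opaque blue glass blank: a rectangular slab 90 x 60 x 12 mm, long side along its x, about 160 g. It lies on the bench as the bottom of one of the two piles. Origin: centre of its underside, z up.
- glass_yellow: Loose opaque yellow glass blank: a round disc 44 mm in diameter, 12 mm thick, about 46 g. It starts in the second layer (underside 12 mm above the bench) on the green or the blue slab, with the violet disc on top of it. Origin: centre of its underside, z up.
- glass_orange: Loose opaque orange glass blank: a rectangular slab 56 x 38 x 12 mm, long side along its x, about 64 g. It starts in the second layer (underside 12 mm above the bench) on the green or the blue slab, whichever does not carry the yellow disc. Origin: centre of its underside, z up.
- glass_violet: Loose opaque violet glass blank: a round disc 26 mm in diameter, 12 mm thick, about 16 g. It starts on top of the yellow disc (underside 24 mm above the bench). Origin: centre of its underside, z up.
- setter_green: Fixed flat grey ceramic kiln setter, 10 mm thick, lying on the bench, with a 7 mm wide painted green rectangular outline whose inside measures 106 x 76 mm, long side along its x; the slab is 126 x 96 mm. The outline is centred on the slab and does not stand up from it. Origin: centre of its underside; the blank's underside ends 10 mm above it.
- setter_blue: Fixed flat grey ceramic kiln setter, 10 mm thick, lying on the bench, with a 7 mm wide painted blue rectangular outline whose inside measures 106 x 76 mm, long side along its x; the slab is 126 x 96 mm. The outline is centred on the slab and does not stand up from it. Origin: centre of its underside; the blank's underside ends 10 mm above it.
- setter_yellow: Fixed flat grey ceramic kiln setter, 10 mm thick, lying on the bench, with a 7 mm wide painted yellow circular outline of 60 mm inside diameter; the slab is 84 x 84 mm. The outline is centred on the slab and does not stand up from it. Origin: centre of its underside; the blank's underside ends 10 mm above it.
- setter_orange: Fixed flat grey ceramic kiln setter, 10 mm thick, lying on the bench, with a 7 mm wide painted orange rectangular outline whose inside measures 72 x 54 mm, long side along its x; the slab is 92 x 74 mm. The outline is centred on the slab and does not stand up from it. Origin: centre of its underside; the blank's underside ends 10 mm above it.
- setter_violet: Fixed flat grey ceramic kiln setter, 10 mm thick, lying on the bench, with a 7 mm wide painted violet circular outline of 42 mm inside diameter; the slab is 66 x 66 mm. The outline is centred on the slab and does not stand up from it. Origin: centre of its underside; the blank's underside ends 10 mm above it.

How it is judged:
At the end, for the whole second after the job is handed in: Each of the five blanks lies flat (within 0.1 rad) directly on the setter of its own colour, its centre within 12 mm of the outline's centre, the three rectangular blanks with their long sides within 0.3 rad of the outline's; all are released and at rest (horizontal distance between glass_green and setter_green below 0.012 m and z of glass_green in the frame of setter_green between 0.007 and 0.0135 m and angle between each of glass_green, glass_blue, glass_yellow, glass_orange, glass_violet's own z axis and vertical below 0.1 rad and linear speed of each of glass_green, glass_blue, glass_yellow, glass_orange, glass_violet below 0.02 m/s and contact force between the fingers and glass_green below 0.1 N and angle between the x axis of glass_green and the x axis of setter_green, either way round below 0.3 rad and horizontal distance between glass_blue and setter_blue below 0.012 m and z of glass_blue in the frame of setter_blue between 0.007 and 0.0135 m and contact force between the fingers and glass_blue below 0.1 N and angle between the x axis of glass_blue and the x axis of setter_blue, either way round below 0.3 rad and horizontal distance between glass_yellow and setter_yellow below 0.012 m and z of glass_yellow in the frame of setter_yellow between 0.007 and 0.0135 m and contact force between the fingers and glass_yellow below 0.1 N and horizontal distance between glass_orange and setter_orange below 0.012 m and z of glass_orange in the frame of setter_orange between 0.007 and 0.0135 m and contact force between the fingers and glass_orange below 0.1 N and angle between the x axis of glass_orange and the x axis of setter_orange, either way round below 0.3 rad and horizontal distance between glass_violet and setter_violet below 0.012 m and z of glass_violet in the frame of setter_violet between 0.007 and 0.0135 m and contact force between the fingers and glass_violet below 0.1 N); the robot touches nothing.
It fails at once if the green blank is dropped, thrown or knocked: it moves faster than 0.6 m/s (a fall of about 18 mm) while the fingers are not touching it (linear speed of glass_green above 0.6 m/s and contact force between the fingers and glass_green below 0.01 N).
It fails at once if the blue blank is dropped, thrown or knocked: it moves faster than 0.6 m/s (a fall of about 18 mm) while the fingers are not touching it (linear speed of glass_blue above 0.6 m/s and contact force between the fingers and glass_blue below 0.01 N).
It fails at once if the yellow blank is dropped, thrown or knocked: it moves faster than 0.6 m/s (a fall of about 18 mm) while the fingers are not touching it (linear speed of glass_yellow above 0.6 m/s and contact force between the fingers and glass_yellow below 0.01 N).
It fails at once if the orange blank is dropped, thrown or knocked: it moves faster than 0.6 m/s (a fall of about 18 mm) while the fingers are not touching it (linear speed of glass_orange above 0.6 m/s and contact force between the fingers and glass_orange below 0.01 N).
It fails at once if the violet blank is dropped, thrown or knocked: it moves faster than 0.6 m/s (a fall of about 18 mm) while the fingers are not touching it (linear speed of glass_violet above 0.6 m/s and contact force between the fingers and glass_violet below 0.01 N).
It also fails if it takes over 136 s, if anything falls off the work surface, if the arm or the gripper's body presses on something with over 40 N, if the wrist force passes 120 N, or if a joint passes its speed limit or range.

## Robot

A 7-joint arm with a two-finger parallel gripper is mounted at the origin on the work surface. World frame = base frame: x ahead of the robot, y to its left, z up, the work surface at z = 0. Lengths are in m, angles in rad, forces in N, time in s.
With the tool pointing down it reaches from about 0.425 to 0.875 m from the base axis. Payload 4.7 kg.
Tool frame: the origin (TCP) lies midway between the tips of the shut fingers; the grasp point (between the pads) lies 19 mm behind it; x points along the fingers, y is the direction in which the jaws open and shut, and the axes are right-handed (so a half turn about x gives the same grasp; the last joint's range is limited). The gripper opens to 87 mm and grips with 3 to 60 N. Pads are 19 mm wide; open, the fingers measure 117 mm over their backs; the gripper's body (75 mm by 190 mm) begins 51 mm behind the grasp point.
Start: joints at [1.342, 0.321, -0.07, 1.45, 0.023, 1.371, -0.057], TCP at [0.156, -0.631, 0.223] pointing down, gripper open.
Joint ranges: [-2.86, 2.86], [-0.3, 2.09], [-1.38, 1.24], [0.06, 2.45], [-1.56, 4.7], [0.09, 2.05], [-2.69, 2.69]. Speed limits (rad/s): [2.57, 2.57, 3.14, 3.14, 3.14, 3.14, 3.14].

## Interface

Orientations are given as a rotation vector (axis times angle).
In Python, from bench import ctrl gives the robot as it stands. The module is installed in compiled form; this text tells all that it offers.
- The arm moves only by the shell command python3 -m jog 'ROWS' [FORCE]. ROWS is JSON, a list of rows, each an object with "rot": the turn, a rotation vector about the tool's x, y, z in units of 5 degrees (1.0 is 5 degrees), a list of three; "travel": the shift along the tool's x, y, z in units of 0.3 m (1.0 is 0.3 m), a list of three; "jaw": the closure, from -1 (fully open) to 1 (shut), so that 0 is half open. In form: [{"rot": [ax, ay, az], "travel": [tx, ty, tz], "jaw": jaw}, ...]. A call has 1 to 8 rows; each row shifts and turns the commanded pose from where the row before left it, along the tool's axes as they then stand; what a row does not reach is not made up. A row lasts 1/10 s, in which the tool goes at most 50 mm and 8.59 degrees, less where a joint would pass 70% of its speed; a pose out of reach is approached as far as the arm can. A call with a number of a shift or a turn outside -1 to 1 is refused whole. A call with a gripper value outside its range is refused whole. The fingers move at their own pace and stop on an object; FORCE is the grip in N (left out, the last holds). Time passes only in rows, so rows that do not move let the fingers close. It gives the time, the measured TCP pose, the force and the opening at its end, in the units of the state.
- ctrl.get_state(): the state, without advancing time (a new reading comes with each control period).
- ctrl.get_image(name): name is "scene" or "top" or "wrist"; returns the picture (420x560x3 uint8, red, green, blue); there is no depth.
- ctrl.camera_model(name): a dict with "mtx" (3x3 intrinsics, pixels), "extrinsics" (4x4, takes a point from world to camera coordinates); the wrist camera has in their place "hand_eye" (4x4, takes a point from camera to tool coordinates, whose origin is the TCP and whose axes are the tool frame's). Camera axes: x right, y up, looking along -z (the intrinsics and any distortion apply to the point x, -y, -z); pixel columns grow to the right and rows downward; lengths in m; the calibration is good to about 2 mm. A picture is of the moment at which its call begins: read the wrist's pose just before it. camera_model takes no time and is no camera call.
- ctrl.close_job(): hands the job in, once; it reports no verdict.
The state is a dict: "time": time; "joint_positions": joint angles; "qd": joint speeds; "joint_torque": joint torques, N m; "position": TCP position; "tool_rot": TCP orientation; "ft_force": force on the tool from outside, world axes, zero at the start; "torque": the same for the moment, N m; "grip_width": opening from 0.0 (shut) to 1.0 (fully open).
Only numpy, scipy, OpenCV 4.12 (cv2) and the standard library are available. Lean on these libraries where they do the work, as an engineer would, in place of code of your own. Each camera call takes 0.05 s, during which the arm holds its last target.

## Working session

There is one attempt and no reset: what is moved stays moved. The work goes in short steps, Python scripts to look and compute and a shell command to move; the robot and the scene stay as the last step left them, time stands still between calls to the robot, and variables do not carry over. Pictures are saved under pics/ and viewed, and the job is handed in when it is done.

```bash
mkdir -p pics; python3 - <<'E'
from bench import ctrl
import cv2,numpy as np
np.set_printoptions(precision=4,suppress=True)
print(ctrl.get_state())
for n in ["scene","top","wrist"]:
    print(n,ctrl.camera_model(n))
for n in ["scene","top"]:
    cv2.imwrite(f"pics/{n}0.png",ctrl.get_image(n)[:,:,::-1])
E
```

```text
{'time': 0.0, 'joint_positions': array([ 1.3421,  0.3218, -0.0701,  1.4517,  0.0226,  1.3708, -0.0569]), 'qd': array([-0.0002, -0.0011,  0.0005,  0.0016,  0.0006, -0.0017, -0.0003]), 'joint_torque': array([ -0.0001, -49.1288,  -0.4035, -31.2538,  -0.0635,   0.0436,
         0.0002]), 'position': array([ 0.1561, -0.6304,  0.2215]), 'tool_rot': array([ 2.0929,  0.2573, -2.0936]), 'ft_force': array([-0.1966,  0.042 , -0.7989]), 'torque': array([-0.0478, -0.0249, -0.0541]), 'grip_width': 0.9947660613474762}
scene {'mtx': array([[463.5605,   0.    , 283.5175],
       [  0.    , 463.5605, 211.9213],
       [  0.    ,   0.    ,   1.    ]]), 'extrinsics': array([[-0.4399,  0.898 ,  0.0082,  0.2191],
       [-0.6667, -0.3326,  0.667 ,  0.3246],
       [ 0.6017,  0.2879,  0.745 , -1.5823],
       [ 0.    ,  0.    ,  0.    ,  1.    ]])}
top {'mtx': array([[411.037,   0.   , 279.452],
       [  0.   , 411.037, 207.177],
       [  0.   ,   0.   ,   1.   ]]), 'extrinsics': array([[ 0.0065, -1.    ,  0.0027,  0.0073],
       [ 0.9932,  0.0068,  0.1161, -0.5487],
       [-0.1162,  0.0019,  0.9932, -0.9138],
       [ 0.    ,  0.    ,  0.    ,  1.    ]])}
wrist {'mtx': array([[316.9606,   0.    , 276.5104],
       [  0.    , 316.9606, 207.5309],
       [  0.    ,   0.    ,   1.    ]]), 'hand_eye': array([[ 0.0003,  0.2594, -0.9658, -0.1623],
       [ 1.    , -0.0004,  0.0002, -0.001 ],
       [-0.0003, -0.9658, -0.2594, -0.0716],
       [ 0.    ,  0.    ,  0.    ,  1.    ]])}
```

View pics/scene0.png

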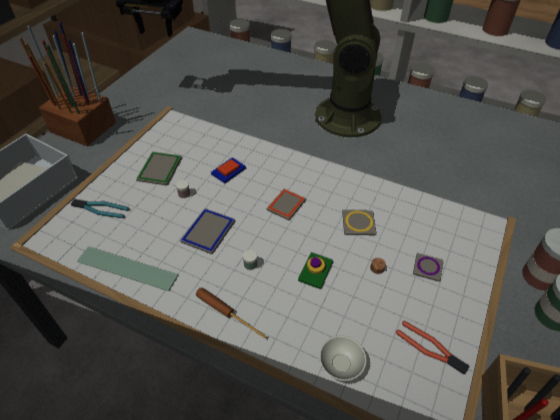

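View pics/top0.png

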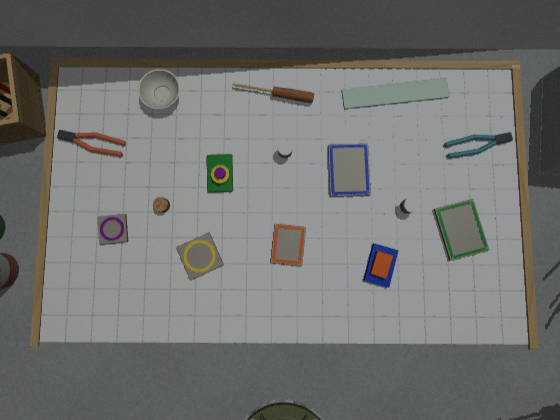

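```bash
cat > h.py <<'E'
from bench import ctrl
import cv2,numpy as np
from scipy.spatial.transform import Rotation as R
np.set_printoptions(precision=4,suppress=True)
HUE={'orange':(4,14),'yellow':(20,34),'green':(50,70),'blue':(108,122),'violet':(128,152)}
def rays(n,px,state=None):
    m=ctrl.camera_model(n);K=m['mtx']
    px=np.asarray(px,float).reshape(-1,2)
    d=np.c_[(px[:,0]-K[0,2])/K[0,0],-(px[:,1]-K[1,2])/K[1,1],-np.ones(len(px))]
    if n=='wrist':
        s=state;Rt=R.from_rotvec(s['tool_rot']).as_matrix();H=m['hand_eye']
        return Rt@H[:3,3]+s['position'],d@(Rt@H[:3,:3]).T
    E=m['extrinsics'];return -E[:3,:3].T@E[:3,3],d@E[:3,:3]
def onplane(n,px,z,state=None):
    o,d=rays(n,px,state);return (o+d*((z-o[2])/d[:,2])[:,None])[:,:2]
def blobs(img,c,smin=110,vmin=40,amin=40):
    h=cv2.cvtColor(img,cv2.COLOR_RGB2HSV);lo,hi=HUE[c]
    m=cv2.inRange(h,(lo,smin,vmin),(hi,255,255))
    cs,hier=cv2.findContours(m,cv2.RETR_EXTERNAL,cv2.CHAIN_APPROX_NONE)
    return [k for k in cs if cv2.contourArea(k)>amin],m
def rect(n,k,z,state=None):
    p=onplane(n,k.reshape(-1,2),z,state)*1000
    (c,sz,a)=cv2.minAreaRect(p.astype(np.float32))
    if sz[0]<sz[1]: sz=sz[::-1];a+=90
    a=(a+90)%180-90
    return np.array(c),np.array(sz),a
E
python3 - <<'E'
from h import *
s=ctrl.get_state();print(R.from_rotvec(s['tool_rot']).as_matrix())
i=cv2.imread('pics/top0.png')[:,:,::-1]
i=np.ascontiguousarray(i)
h=cv2.cvtColor(i,cv2.COLOR_RGB2HSV)
for u,v in [(214,160),(217,168),(220,173),(380,264),(372,280),(349,146),(288,226),(200,240),(101,228),(460,206)]:print(u,v,h[v,u])
for c in HUE:
    for k in blobs(i,c,100,30)[0]:
        x,y,w,hh=cv2.boundingRect(k);
        for z in (.010,.012,.024,.036): 
            print(c,(x+w/2,y+hh/2),cv2.contourArea(k),z,*rect('top',k,z))
E
```

```text
[[-0.0005  0.2405 -0.9707]
 [ 0.0016 -0.9707 -0.2405]
 [-1.     -0.0017  0.0001]]
214 160 [ 64 178  89]
217 168 [154 146  98]
220 173 [143 181 107]
380 264 [ 11 203 146]
372 280 [113 215 122]
349 146 [113 180 136]
288 226 [ 11 172 142]
200 240 [ 26 169 142]
101 228 [143 208 104]
460 206 [ 56  46 112]
orange (10.5, 271.0) 133.5 0.01 [399.0864 628.9792] [71.0442 28.745 ] -3.753814697265625
orange (10.5, 271.0) 133.5 0.012 [399.1689 627.6973] [70.8964 28.6851] -3.7538070678710938
orange (10.5, 271.0) 133.5 0.024 [399.6642 620.0057] [70.0096 28.3263] -3.7538223266601562
orange (10.5, 271.0) 133.5 0.036 [400.1594 612.3141] [69.1228 27.9675] -3.7538375854492188
orange (381.5, 264.5) 367.5 0.01 [ 419.8034 -225.5367] [55.114  38.8727] -17.801864624023438
orange (381.5, 264.5) 367.5 0.012 [ 419.8429 -225.0408] [54.9993 38.7918] -17.8018798828125
orange (381.5, 264.5) 367.5 0.024 [ 420.0794 -222.0655] [54.3113 38.3066] -17.801864624023438
orange (381.5, 264.5) 367.5 0.036 [ 420.3161 -219.0902] [53.6233 37.8213] -17.8018798828125
orange (288.5, 245.0) 1037.0 0.01 [464.274   -9.3397] [86.9514 68
[... 3592 characters left out ...]
9.0) 418.0 0.01 [498.4445 403.3171] [54.2831 53.6996] 2.902322769165039
violet (112.0, 229.0) 418.0 0.012 [498.3203 402.5047] [54.1701 53.5879] 2.9023871421813965
violet (112.0, 229.0) 418.0 0.024 [497.5753 397.63  ] [53.4925 52.9175] 2.9021501541137695
violet (112.0, 229.0) 418.0 0.036 [496.8302 392.7552] [52.8149 52.2472] 2.9023637771606445
violet (220.0, 173.0) 70.0 0.01 [633.196 154.03 ] [21.9017 21.3931] 1.2710055112838745
violet (220.0, 173.0) 70.0 0.012 [632.7915 153.7362] [21.8562 21.3486] 1.270983338356018
violet (220.0, 173.0) 70.0 0.024 [630.3642 151.9734] [21.5828 21.0816] 1.2709248065948486
violet (220.0, 173.0) 70.0 0.036 [627.9371 150.2105] [21.3094 20.8145] 1.2709810733795166
```

```bash
cat >> h.py <<'E'
def go(x,y,z,yaw=None):
    """total travel (units) from measured pose; yaw = world yaw deg of tool y"""
    s=ctrl.get_state();M=R.from_rotvec(s['tool_rot']).as_matrix()
    th=np.degrees(np.arctan2(M[1,1],M[0,1]))
    tilt=np.degrees(np.arccos(-M[2,0]))
    d=np.array([x,y,z])-s['position']
    out='t=%.2f pos %s yaw %.1f tilt %.2f  '%(s['time'],s['position'],th,tilt)
    if yaw is not None:
        out+='rot units %.2f  '%(-(yaw-th)/5)
        Ma=R.from_rotvec([0,0,np.radians(yaw-th)]).as_matrix()@M
        out+='travel after rot %s '%(Ma.T@d/.3)
    out+='travel %s'%(M.T@d/.3);print(out)
E
python3 -m jog '[{"rot":[0.9,0,0],"travel":[0,0,0],"jaw":-1},{"rot":[0.9,0,0],"travel":[0,0,0],"jaw":-1},{"rot":[0.9,0,0],"travel":[0,0,0],"jaw":-1}]' 15
python3 -c "
from h import *
go(.628,.150,.16,-90)"
```

```text
time: 0.4
position: [0.1562, -0.6306, 0.2219]
tool_rot: [2.22, 0.006, -2.22]
ft_force: [0.1, 0.2, 0.4]
grip_width: 1.001
t=0.40 pos [ 0.1562 -0.6306  0.2219] yaw -89.8 tilt 0.07  rot units 0.05  travel after rot [ 0.2086 -2.6019 -1.5729] travel [ 0.2086 -2.5956 -1.5832]
```

```bash

python3 -m jog '[{"rot":[0,0,0],"travel":[0,-0.118,-0.0715],"jaw":-1},{"rot":[0,0,0],"travel":[0,-0.118,-0.0715],"jaw":-1},{"rot":[0,0,0],"travel":[0,-0.118,-0.0715],"jaw":-1},{"rot":[0,0,0],"travel":[0,-0.118,-0.0715],"jaw":-1},{"rot":[0,0,0],"travel":[0,-0.118,-0.0715],"jaw":-1},{"rot":[0,0,0],"travel":[0,-0.118,-0.0715],"jaw":-1},{"rot":[0,0,0],"travel":[0,-0.118,-0.0715],"jaw":-1},{"rot":[0,0,0],"travel":[0,-0.118,-0.0715],"jaw":-1}]'
python3 -m jog '[{"rot":[0,0,0],"travel":[0,-0.118,-0.0715],"jaw":-1},{"rot":[0,0,0],"travel":[0,-0.118,-0.0715],"jaw":-1},{"rot":[0,0,0],"travel":[0,-0.118,-0.0715],"jaw":-1},{"rot":[0,0,0],"travel":[0,-0.118,-0.0715],"jaw":-1},{"rot":[0,0,0],"travel":[0,-0.118,-0.0715],"jaw":-1},{"rot":[0,0,0],"travel":[0,-0.118,-0.0715],"jaw":-1},{"rot":[0,0,0],"travel":[0,-0.118,-0.0715],"jaw":-1},{"rot":[0,0,0],"travel":[0,-0.118,-0.0715],"jaw":-1}]'
python3 -c "
from h import *
go(.628,.150,.16,-90)"
```

```text
time: 1.2
position: [0.3262, -0.3448, 0.2223]
tool_rot: [2.217, 0.008, -2.218]
ft_force: [1.1, -0.4, 0.5]
grip_width: 1.003
time: 2.0
position: [0.4957, -0.0606, 0.2224]
tool_rot: [2.218, 0.007, -2.218]
ft_force: [0.8, 0.0, -0.4]
grip_width: 0.998
t=2.00 pos [ 0.4957 -0.0606  0.2224] yaw -89.6 tilt 0.03  rot units 0.08  travel after rot [ 0.2075 -0.7022 -0.441 ] travel [ 0.2075 -0.6992 -0.4459]
```

```bash

python3 -m jog '[{"rot":[0,0,0],"travel":[0.03,-0.117,-0.074],"jaw":-1},{"rot":[0,0,0],"travel":[0.03,-0.117,-0.074],"jaw":-1},{"rot":[0,0,0],"travel":[0.03,-0.117,-0.074],"jaw":-1},{"rot":[0,0,0],"travel":[0.03,-0.117,-0.074],"jaw":-1},{"rot":[0,0,0],"travel":[0.03,-0.117,-0.074],"jaw":-1},{"rot":[0,0,0],"travel":[0.03,-0.114,-0.072],"jaw":-1},{"rot":[0,0,0],"travel":[0,0,0],"jaw":-1},{"rot":[0,0,0],"travel":[0,0,0],"jaw":-1}]'
python3 -c "
from h import *
go(.628,.150,.06,-90)
s=ctrl.get_state();i=ctrl.get_image('wrist');cv2.imwrite('pics/w1.png',i[:,:,::-1])
for c,z in [('green',.012),('yellow',.024),('violet',.036)]:
    for k in blobs(i,c)[0]: print(c,cv2.boundingRect(k),*rect('wrist',k,z,s))
"
```

```text
time: 2.8
position: [0.6257, 0.1497, 0.1672]
tool_rot: [2.214, 0.011, -2.22]
ft_force: [-0.6, -0.3, -0.5]
grip_width: 0.998
t=2.80 pos [0.6257 0.1497 0.1672] yaw -89.5 tilt 0.15  rot units 0.11  travel after rot [ 0.3573 -0.0009 -0.0086] travel [ 0.3573 -0.0008 -0.0086]
green (241, 141, 60, 86) [634.939  156.1435] [87.7163 57.7393] 2.23598575592041
yellow (206, 320, 354, 19) [475.7013  31.0228] [395.4791  22.1213] -89.18720257282257
yellow (449, 255, 22, 55) [534.9497 -46.3038] [66.7837 18.7823] 16.492380142211914
yellow (82, 254, 32, 57) [530.5528 343.4285] [70.8875 26.943 ] -17.603561401367188
yellow (252, 171, 45, 45) [628.9848 153.4618] [44.4044 43.5139] 0.5779783725738525
violet (263, 182, 25, 25) [630.9948 152.4395] [23.3022 22.8318] 0.5770792961120605
```

View pics/w1.png

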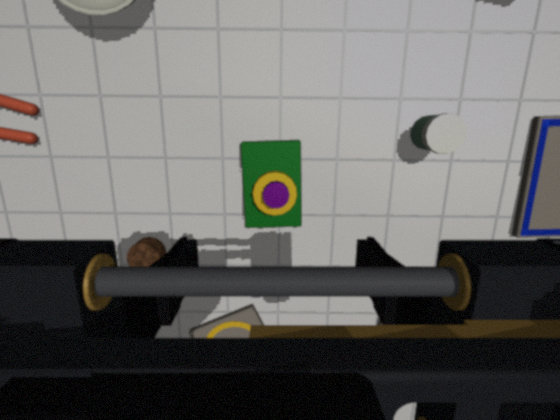

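```bash

python3 -m jog '[{"rot":[0,0,0],"travel":[0.1,-0.006,-0.013],"jaw":-0.2},{"rot":[0,0,0],"travel":[0.1,0,0],"jaw":-0.2},{"rot":[0,0,0],"travel":[0.1,0,0],"jaw":-0.2},{"rot":[0,0,0],"travel":[0.08,0,0],"jaw":-0.2},{"rot":[0,0,0],"travel":[0.04,0,0],"jaw":-0.2},{"rot":[0,0,0],"travel":[0.03,0,0],"jaw":-0.2},{"rot":[0,0,0],"travel":[0.018,0,0],"jaw":-0.2},{"rot":[0,0,0],"travel":[0,0,0],"jaw":-0.2}]'
python3 -c "
from h import *
go(.6295,.1515,.026,-90)
i=ctrl.get_image('scene');cv2.imwrite('pics/s1.png',cv2.resize(i[170:330,220:420,::-1],None,fx=4,fy=3.75))
i=ctrl.get_image('wrist');cv2.imwrite('pics/w2.png',i[:,:,::-1])
"
```

```text
time: 3.65
position: [0.6306, 0.15, 0.0284]
tool_rot: [2.218, 0.007, -2.217]
ft_force: [0.4, -0.4, -0.1]
grip_width: 0.602
t=3.65 pos [0.6306 0.15   0.0284] yaw -89.6 tilt 0.03  rot units 0.08  travel after rot [ 0.0081 -0.005   0.0036] travel [ 0.0081 -0.005   0.0036]
```

View pics/s1.png

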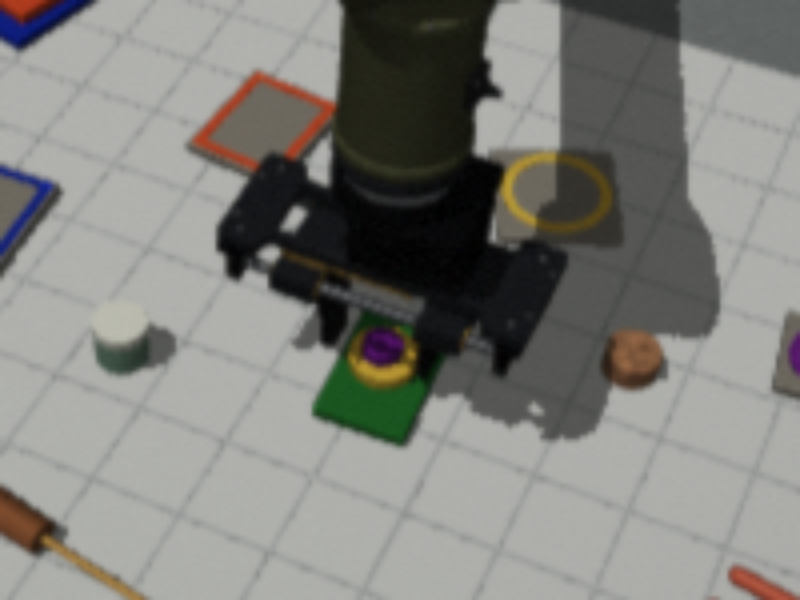

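View pics/w2.png

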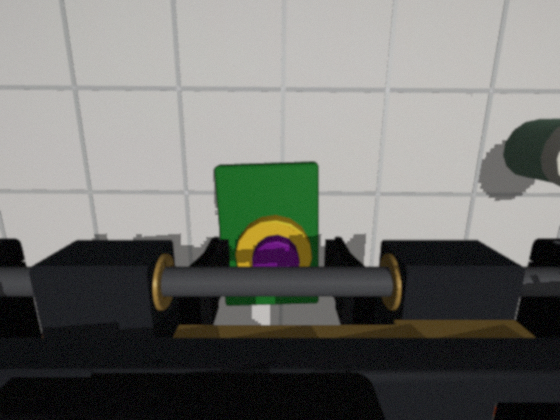

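```bash

python3 -m jog '[{"rot":[0,0,0],"travel":[0.007,-0.003,0.002],"jaw":0},{"rot":[0,0,0],"travel":[0,0,0],"jaw":0.3},{"rot":[0,0,0],"travel":[0,0,0],"jaw":0.6},{"rot":[0,0,0],"travel":[0,0,0],"jaw":1},{"rot":[0,0,0],"travel":[0,0,0],"jaw":1},{"rot":[0,0,0],"travel":[0,0,0],"jaw":1}]' 15
python3 -c "
from h import *
go(.4984,.4033,.1,-90)
"
```

```text
time: 4.35
position: [0.6298, 0.1513, 0.0261]
tool_rot: [2.218, 0.008, -2.218]
ft_force: [-0.6, 0.4, 1.1]
grip_width: 0.288
t=4.35 pos [0.6298 0.1513 0.0261] yaw -89.6 tilt 0.01  rot units 0.08  travel after rot [-0.2463 -0.84    0.438 ] travel [-0.2463 -0.8432  0.432 ]
```

```bash

python3 -m jog '[{"rot":[0,0,0],"travel":[-0.05,0,0],"jaw":1},{"rot":[0,0,0],"travel":[-0.1,0,0],"jaw":1},{"rot":[0,0,0],"travel":[-0.1,-0.06,0.03],"jaw":1},{"rot":[0,0,0],"travel":[0,-0.11,0.057],"jaw":1},{"rot":[0,0,0],"travel":[0,-0.12,0.062],"jaw":1},{"rot":[0,0,0],"travel":[0,-0.12,0.062],"jaw":1},{"rot":[0,0,0],"travel":[0,-0.12,0.062],"jaw":1},{"rot":[0,0,0],"travel":[0,-0.12,0.062],"jaw":1}]'
python3 -m jog '[{"rot":[0,0,0],"travel":[0,-0.1,0.052],"jaw":1},{"rot":[0,0,0],"travel":[0,-0.05,0.025],"jaw":1},{"rot":[0,0,0],"travel":[0,0,0],"jaw":1},{"rot":[0,0,0],"travel":[0,0,0],"jaw":1}]'
python3 -c "
from h import *
go(.4984,.4033,.013,-90)
s=ctrl.get_state();i=ctrl.get_image('wrist');cv2.imwrite('pics/w3.png',i[:,:,::-1])
for c,z in [('violet',.01)]:
    for k in blobs(i,c)[0]: print(c,cv2.boundingRect(k),*rect('wrist',k,z,s))
"
```

```text
time: 5.15
position: [0.5273, 0.347, 0.1024]
tool_rot: [2.22, 0.008, -2.217]
ft_force: [0.9, -0.2, -0.2]
grip_width: 0.291
time: 5.55
position: [0.5058, 0.3888, 0.1011]
tool_rot: [2.219, 0.005, -2.217]
ft_force: [-0.4, -0.4, -0.4]
grip_width: 0.291
t=5.55 pos [0.5058 0.3888 0.1011] yaw -89.7 tilt 0.10  rot units 0.07  travel after rot [ 0.2937 -0.0489  0.025 ] travel [ 0.2937 -0.0491  0.0247]
violet (226, 187, 75, 81) [488.6447 402.6699] [76.6848 55.2891] 11.887787818908691
```

View pics/w3.png

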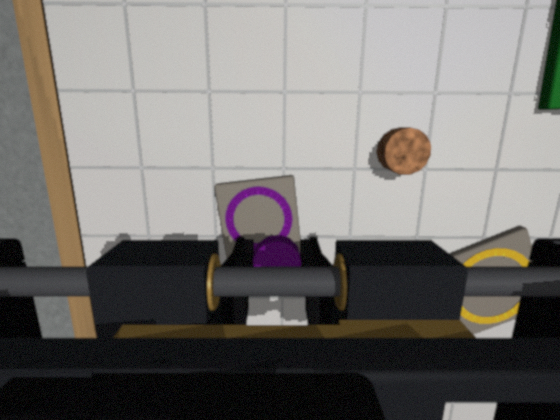

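```bash

python3 -c "
from h import *
s=ctrl.get_state()
print(onplane('wrist',[[259,218],[226,218],[292,218],[259,187]],.01,s))
"
```

```text
[[0.5007 0.4035]
 [0.5006 0.431 ]
 [0.5008 0.376 ]
 [0.527  0.4032]]
```

```bash

python3 -m jog '[{"rot":[0,0,0],"travel":[0.04,-0.03,0.012],"jaw":1},{"rot":[0,0,0],"travel":[0.08,-0.019,0.01],"jaw":1},{"rot":[0,0,0],"travel":[0.08,0,0],"jaw":1},{"rot":[0,0,0],"travel":[0.05,0,0],"jaw":1},{"rot":[0,0,0],"travel":[0.02,0,0],"jaw":1},{"rot":[0,0,0],"travel":[0.01,0,0],"jaw":1},{"rot":[0,0,0],"travel":[0.007,0,0],"jaw":1},{"rot":[0,0,0],"travel":[0,0,0],"jaw":1}]'
python3 -c "
from h import *
go(.499,.4034,.0125,-90)
"
```

```text
time: 6.4
position: [0.4982, 0.4053, 0.0156]
tool_rot: [2.219, 0.008, -2.217]
ft_force: [-0.6, 1.0, 0.5]
grip_width: 0.293
t=6.40 pos [0.4982 0.4053 0.0156] yaw -89.6 tilt 0.07  rot units 0.08  travel after rot [ 0.0103  0.0064 -0.0026] travel [ 0.0103  0.0064 -0.0025]
```

```bash

python3 -m jog '[{"rot":[0,0,0],"travel":[0.005,0.004,0],"jaw":1},{"rot":[0,0,0],"travel":[0.004,0,0],"jaw":1},{"rot":[0,0,0],"travel":[0,0,0],"jaw":1},{"rot":[0,0,0],"travel":[0,0,0],"jaw":1}]'

```

```text
time: 6.8
position: [0.4978, 0.4038, 0.0123]
tool_rot: [2.218, 0.008, -2.218]
ft_force: [0.9, -0.2, -0.2]
grip_width: 0.291
```

```bash

python3 -m jog '[{"rot":[0,0,0],"travel":[0.002,0,0],"jaw":1},{"rot":[0,0,0],"travel":[0,0,0],"jaw":0.3},{"rot":[0,0,0],"travel":[0,0,0],"jaw":0},{"rot":[0,0,0],"travel":[0,0,0],"jaw":-0.2},{"rot":[0,0,0],"travel":[0,0,0],"jaw":-0.4},{"rot":[0,0,0],"travel":[-0.06,0,0],"jaw":-0.4},{"rot":[0,0,0],"travel":[-0.1,0,0],"jaw":-0.4},{"rot":[0,0,0],"travel":[-0.13,0,0],"jaw":-0.4}]'
python3 -c "
from h import *
go(.628,.152,.1,-90)
"
```

```text
time: 7.6
position: [0.4969, 0.4032, 0.0992]
tool_rot: [2.214, 0.007, -2.219]
ft_force: [0.7, -0.6, 0.2]
grip_width: 0.689
t=7.60 pos [0.4969 0.4032 0.0992] yaw -89.6 tilt 0.15  rot units 0.09  travel after rot [-0.0025  0.8372 -0.4371] travel [-0.0025  0.8405 -0.4308]
```

```bash

python3 -m jog '[{"rot":[0,0,0],"travel":[-0.03,0.08,-0.041],"jaw":-0.6},{"rot":[0,0,0],"travel":[-0.03,0.13,-0.066],"jaw":-0.6},{"rot":[0,0,0],"travel":[-0.03,0.13,-0.067],"jaw":-0.6},{"rot":[0,0,0],"travel":[0,0.13,-0.067],"jaw":-0.6},{"rot":[0,0,0],"travel":[0,0.13,-0.067],"jaw":-0.6},{"rot":[0,0,0],"travel":[0,0.13,-0.067],"jaw":-0.6},{"rot":[0,0,0],"travel":[0,0.11,-0.056],"jaw":-0.6},{"rot":[0,0,0],"travel":[0,0,0],"jaw":-0.6}]'
python3 -m jog '[{"rot":[0,0,0],"travel":[0,0,0],"jaw":-0.6}]'
python3 -c "
from h import *
go(.628,.152,.1,-90)
s=ctrl.get_state();i=ctrl.get_image('wrist');cv2.imwrite('pics/w4.png',i[:,:,::-1])
for c,z in [('yellow',.024),('green',.012)]:
    for k in blobs(i,c)[0]: print(c,cv2.boundingRect(k),*rect('wrist',k,z,s))
i=ctrl.get_image('top');cv2.imwrite('pics/t4.png',i[:,:,::-1])
for c,z in [('violet',.022)]:
    for k in blobs(i,c,100,30,10)[0]: print(c,cv2.boundingRect(k),*rect('top',k,z,s))
"
```

```text
time: 8.4
position: [0.6325, 0.1443, 0.1264]
tool_rot: [2.224, -0.008, -2.219]
ft_force: [0.9, -0.7, -0.3]
grip_width: 0.802
time: 8.5
position: [0.6295, 0.1517, 0.1267]
tool_rot: [2.22, 0.005, -2.219]
ft_force: [-0.6, -0.3, -0.8]
grip_width: 0.799
t=8.50 pos [0.6295 0.1517 0.1267] yaw -89.7 tilt 0.05  rot units 0.05  travel after rot [ 0.0888 -0.0011  0.005 ] travel [ 0.0888 -0.0011  0.005 ]
yellow (213, 319, 347, 19) [510.0231  46.1819] [335.6751  19.976 ] -89.69025409221649
yellow (411, 254, 25, 56) [558.8907  14.4677] [56.7011 17.3935] 19.663450241088867
yellow (117, 254, 25, 57) [557.0325 290.7884] [57.1136 22.1851] 1.0731076002120972
yellow (250, 183, 52, 51) [628.8304 153.6277] [44.6081 43.7285] -36.4826545715332
green (238, 148, 68, 98) [634.9011 156.6979] [87.9082 57.9353] 2.320188283920288
violet (100, 217, 24, 24) [497.6995 398.4424] [53.6055 53.0292] 2.902336835861206
```

View pics/t4.png

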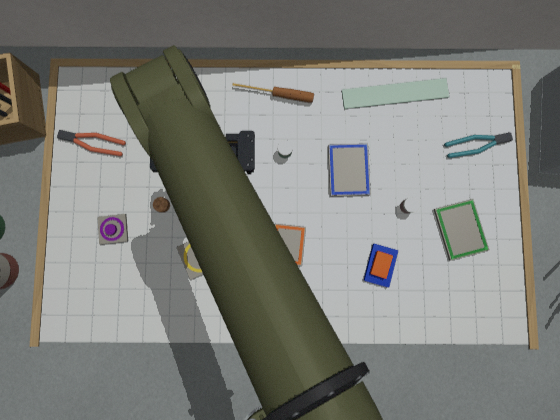

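```bash

python3 -m jog '[{"rot":[0,0,0],"travel":[0.09,-0.002,0.004],"jaw":-0.6},{"rot":[0,0,0],"travel":[0.09,0,0],"jaw":-0.6},{"rot":[0,0,0],"travel":[0.09,0,0],"jaw":-0.6},{"rot":[0,0,0],"travel":[0.06,0,0],"jaw":-0.6},{"rot":[0,0,0],"travel":[0.03,0,0],"jaw":-0.6},{"rot":[0,0,0],"travel":[0.01,0,0],"jaw":-0.4},{"rot":[0,0,0],"travel":[0,0,0],"jaw":-0.3},{"rot":[0,0,0],"travel":[0,0,0],"jaw":-0.2}]'

```

```text
time: 9.4
position: [0.6285, 0.1538, 0.0159]
tool_rot: [2.22, 0.009, -2.216]
ft_force: [0.4, 0.0, -0.5]
grip_width: 0.641
```

```bash

python3 -m jog '[{"rot":[0,0,0],"travel":[0.002,0.002,0],"jaw":-0.1},{"rot":[0,0,0],"travel":[0,0,0],"jaw":0.1},{"rot":[0,0,0],"travel":[0,0,0],"jaw":0.5},{"rot":[0,0,0],"travel":[0,0,0],"jaw":1},{"rot":[0,0,0],"travel":[0,0,0],"jaw":1},{"rot":[0,0,0],"travel":[0,0,0],"jaw":1}]' 15
python3 -c "
from h import *
go(.437,.196,.1,-90)"

```

```text
time: 10.0
position: [0.628, 0.1526, 0.0146]
tool_rot: [2.219, 0.007, -2.217]
ft_force: [0.5, -0.9, 4.8]
grip_width: 0.495
t=10.00 pos [0.628  0.1526 0.0146] yaw -89.6 tilt 0.05  rot units 0.08  travel after rot [-0.2853 -0.1446  0.6366] travel [-0.2853 -0.149   0.6355]
```

```bash

python3 -m jog '[{"rot":[0,0,0],"travel":[-0.05,0,0],"jaw":1},{"rot":[0,0,0],"travel":[-0.1,0,0],"jaw":1},{"rot":[0,0,0],"travel":[-0.05,-0.015,0.06],"jaw":1},{"rot":[0,0,0],"travel":[0,-0.03,0.12],"jaw":1},{"rot":[0,0,0],"travel":[0,-0.03,0.13],"jaw":1},{"rot":[0,0,0],"travel":[0,-0.03,0.13],"jaw":1},{"rot":[0,0,0],"travel":[0,-0.03,0.13],"jaw":1},{"rot":[0,0,0],"travel":[0,-0.013,0.065],"jaw":1}]'
python3 -m jog '[{"rot":[0,0,0],"travel":[0,0,0],"jaw":1}]'
python3 -c "
from h import *
go(.437,.196,.0126,-90)
s=ctrl.get_state();i=ctrl.get_image('wrist');cv2.imwrite('pics/w5.png',i[:,:,::-1])
"
```

```text
time: 10.8
position: [0.433, 0.1968, 0.0739]
tool_rot: [2.214, 0.01, -2.217]
ft_force: [-0.0, -0.3, -0.6]
grip_width: 0.497
time: 10.9
position: [0.4338, 0.1966, 0.0742]
tool_rot: [2.214, 0.01, -2.215]
ft_force: [-0.2, -0.5, 0.0]
grip_width: 0.501
t=10.90 pos [0.4338 0.1966 0.0742] yaw -89.4 tilt 0.14  rot units 0.13  travel after rot [ 0.2053  0.0014 -0.0107] travel [ 0.2053  0.0015 -0.0107]
```

View pics/w5.png

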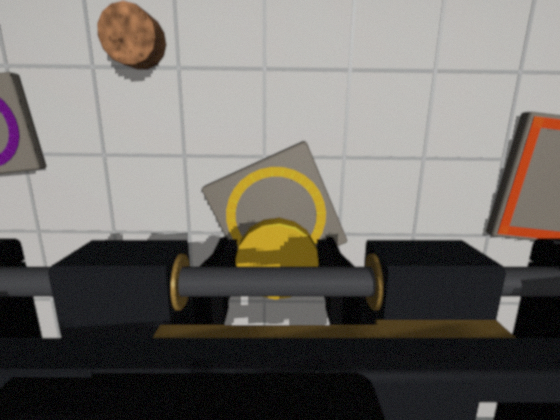

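```bash

python3 -c "
from h import *
s=ctrl.get_state()
print(onplane('wrist',[[276,214],[226,214],[326,214],[276,167]],.01,s))
"
python3 -m jog '[{"rot":[0,0,0],"travel":[0.06,-0.001,-0.012],"jaw":1},{"rot":[0,0,0],"travel":[0.06,0,0],"jaw":1},{"rot":[0,0,0],"travel":[0.04,0,0],"jaw":1},{"rot":[0,0,0],"travel":[0.02,0,0],"jaw":1},{"rot":[0,0,0],"travel":[0.01,0,0],"jaw":1},{"rot":[0,0,0],"travel":[0.008,0,0],"jaw":1},{"rot":[0,0,0],"travel":[0,0,0],"jaw":1},{"rot":[0,0,0],"travel":[0,0,0],"jaw":1}]'

```

```text
[[0.4416 0.1975]
 [0.4413 0.2348]
 [0.442  0.1603]
 [0.4767 0.1978]]
time: 11.75
position: [0.4408, 0.1962, 0.015]
tool_rot: [2.219, 0.008, -2.217]
ft_force: [0.5, 0.1, -0.7]
grip_width: 0.495
```

```bash

python3 -m jog '[{"rot":[0,0,0],"travel":[0.005,-0.002,0.005],"jaw":1},{"rot":[0,0,0],"travel":[0.005,0,0],"jaw":1},{"rot":[0,0,0],"travel":[0,0,0],"jaw":1},{"rot":[0,0,0],"travel":[0,0,0],"jaw":0.2},{"rot":[0,0,0],"travel":[0,0,0],"jaw":-0.2},{"rot":[0,0,0],"travel":[0,0,0],"jaw":-0.5},{"rot":[0,0,0],"travel":[0,0,0],"jaw":-0.6},{"rot":[0,0,0],"travel":[0,0,0],"jaw":-0.6}]'
python3 -m jog '[{"rot":[0,0,0],"travel":[-0.06,0,0],"jaw":-0.6},{"rot":[0,0,0],"travel":[-0.1,0,0],"jaw":-0.6},{"rot":[0,0,0],"travel":[-0.13,0,0],"jaw":-0.8}]'
python3 -c "
from h import *
go(.634,.155,.12,-88.2)
"
```

```text
time: 12.55
position: [0.4388, 0.1966, 0.0115]
tool_rot: [2.218, 0.008, -2.218]
ft_force: [-0.0, -0.0, 1.0]
grip_width: 0.753
time: 12.85
position: [0.4374, 0.1962, 0.0982]
tool_rot: [2.213, 0.008, -2.222]
ft_force: [0.8, -0.2, 0.6]
grip_width: 0.834
t=12.85 pos [0.4374 0.1962 0.0982] yaw -89.6 tilt 0.22  rot units -0.27  travel after rot [-0.0751  0.158  -0.6503] travel [-0.0751  0.1424 -0.6538]
```

```bash

python3 -m jog '[{"rot":[-0.3,0,0],"travel":[-0.03,0.02,-0.08],"jaw":-1},{"rot":[0,0,0],"travel":[-0.03,0.03,-0.12],"jaw":-1},{"rot":[0,0,0],"travel":[-0.02,0.03,-0.13],"jaw":-1},{"rot":[0,0,0],"travel":[0,0.03,-0.13],"jaw":-1},{"rot":[0,0,0],"travel":[0,0.03,-0.12],"jaw":-1},{"rot":[0,0,0],"travel":[0,0.015,-0.065],"jaw":-1},{"rot":[0,0,0],"travel":[0,0,0],"jaw":-1},{"rot":[0,0,0],"travel":[0,0,0],"jaw":-1}]'
python3 -c "
from h import *
go(.634,.155,.003,-88.2)
s=ctrl.get_state();i=ctrl.get_image('wrist');cv2.imwrite('pics/w6.png',i[:,:,::-1])
for c,z in [('green',.012)]:
    for k in blobs(i,c)[0]: print(c,cv2.boundingRect(k),*rect('wrist',k,z,s))
"
```

```text
time: 13.65
position: [0.6328, 0.1565, 0.1219]
tool_rot: [2.203, 0.038, -2.207]
ft_force: [-0.4, 0.4, 0.8]
grip_width: 1.0
t=13.65 pos [0.6328 0.1565 0.1219] yaw -88.1 tilt 0.11  rot units 0.02  travel after rot [ 0.3964  0.0052 -0.0045] travel [ 0.3964  0.0052 -0.0045]
green (244, 153, 68, 97) [635.0649 156.5178] [87.6879 58.0599] 2.0559494495391846
```

View pics/w6.png

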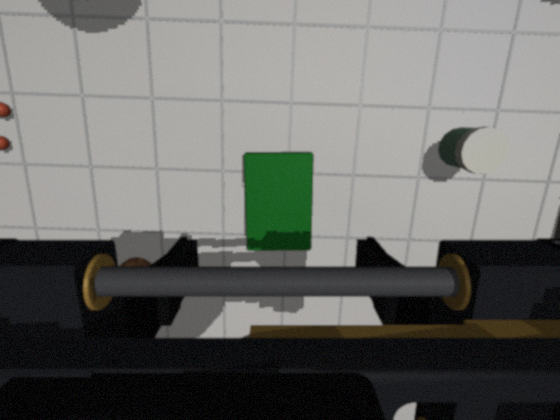

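```bash

python3 -m jog '[{"rot":[0,0,0],"travel":[0.09,0.004,-0.005],"jaw":-1},{"rot":[0,0,0],"travel":[0.09,0,0],"jaw":-1},{"rot":[0,0,0],"travel":[0.09,0,0],"jaw":-1},{"rot":[0,0,0],"travel":[0.06,0,0],"jaw":-1},{"rot":[0,0,0],"travel":[0.03,0,0],"jaw":-1},{"rot":[0,0,0],"travel":[0.02,0,0],"jaw":-0.8},{"rot":[0,0,0],"travel":[0.01,0,0],"jaw":-0.7},{"rot":[0,0,0],"travel":[0,0,0],"jaw":-0.6}]'
python3 -m jog '[{"rot":[0,0,0],"travel":[0.002,0,0],"jaw":-0.5},{"rot":[0,0,0],"travel":[0,0,0],"jaw":-0.3},{"rot":[0,0,0],"travel":[0,0,0],"jaw":0.2},{"rot":[0,0,0],"travel":[0,0,0],"jaw":1},{"rot":[0,0,0],"travel":[0,0,0],"jaw":1},{"rot":[0,0,0],"travel":[0,0,0],"jaw":1}]' 25
python3 -c "
from h import *
go(.5025,-.4165,.1,-75.1)"

```

```text
time: 14.5
position: [0.6356, 0.1551, 0.0062]
tool_rot: [2.206, 0.037, -2.204]
ft_force: [0.3, -0.2, -0.1]
grip_width: 0.842
time: 15.1
position: [0.6357, 0.1549, 0.0056]
tool_rot: [2.206, 0.037, -2.204]
ft_force: [-1.3, -0.4, 3.2]
grip_width: 0.685
t=15.10 pos [0.6357 0.1549 0.0056] yaw -88.1 tilt 0.05  rot units -2.60  travel after rot [-0.3153  1.7266  0.9185] travel [-0.315   1.889   0.5067]
```

```bash

python3 -m jog '[{"rot":[0,0,0],"travel":[-0.05,0,0],"jaw":1},{"rot":[-0.8,0,0],"travel":[-0.1,0,0],"jaw":1},{"rot":[-0.9,0,0],"travel":[-0.1,0,0],"jaw":1},{"rot":[-0.9,0,0],"travel":[-0.065,0,0],"jaw":1},{"rot":[0,0,0],"travel":[0,0.06,0.03],"jaw":1},{"rot":[0,0,0],"travel":[0,0.1,0.053],"jaw":1},{"rot":[0,0,0],"travel":[0,0.123,0.0656],"jaw":1},{"rot":[0,0,0],"travel":[0,0.123,0.0656],"jaw":1}]'
python3 -m jog '[{"rot":[0,0,0],"travel":[0,0.123,0.0656],"jaw":1},{"rot":[0,0,0],"travel":[0,0.123,0.0656],"jaw":1},{"rot":[0,0,0],"travel":[0,0.123,0.0656],"jaw":1},{"rot":[0,0,0],"travel":[0,0.123,0.0656],"jaw":1},{"rot":[0,0,0],"travel":[0,0.123,0.0656],"jaw":1},{"rot":[0,0,0],"travel":[0,0.123,0.0656],"jaw":1},{"rot":[0,0,0],"travel":[0,0.123,0.0656],"jaw":1},{"rot":[0,0,0],"travel":[0,0.123,0.0656],"jaw":1}]'
python3 -c "
from h import *
go(.5025,-.4165,.1,-75.1)"

```

```text
time: 15.9
position: [0.6036, 0.0197, 0.0998]
tool_rot: [2.081, 0.274, -2.082]
ft_force: [0.0, -1.2, -1.9]
grip_width: 0.687
time: 16.7
position: [0.5274, -0.3064, 0.0999]
tool_rot: [2.082, 0.273, -2.083]
ft_force: [0.8, -0.1, -1.7]
grip_width: 0.684
t=16.70 pos [ 0.5274 -0.3064  0.0999] yaw -75.1 tilt 0.02  rot units 0.01  travel after rot [-0.0002  0.3332  0.1746] travel [-0.0002  0.3331  0.1747]
```

```bash

python3 -m jog '[{"rot":[0,0,0],"travel":[0,0.12,0.063],"jaw":1},{"rot":[0,0,0],"travel":[0,0.09,0.047],"jaw":1},{"rot":[0,0,0],"travel":[0,0.05,0.027],"jaw":1},{"rot":[0,0,0],"travel":[0,0.01,0.005],"jaw":1},{"rot":[0,0,0],"travel":[0,0,0],"jaw":1},{"rot":[0,0,0],"travel":[0,0,0],"jaw":1}]'
python3 -c "
from h import *
go(.5025,-.4165,.016,-75.1)
s=ctrl.get_state();i=ctrl.get_image('wrist');cv2.imwrite('pics/w7.png',i[:,:,::-1])
"
```

```text
time: 17.3
position: [0.5093, -0.3914, 0.0997]
tool_rot: [2.082, 0.277, -2.081]
ft_force: [0.9, 0.0, -2.8]
grip_width: 0.687
t=17.30 pos [ 0.5093 -0.3914  0.0997] yaw -74.9 tilt 0.09  rot units 0.04  travel after rot [0.2789 0.0753 0.0436] travel [0.2789 0.0751 0.0438]
```

View pics/w7.png

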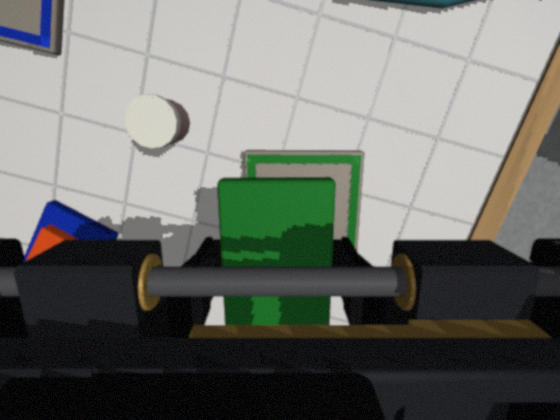

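```bash

python3 -c "
from h import *
s=ctrl.get_state()
p=onplane('wrist',[[246.5,153.5],[361,153.5],[358,230],[303.5,153.5]],.01,s);print(p)
print(p[3]-.060*np.array([np.cos(.26),np.sin(.26)]), np.linalg.norm(p[0]-p[1]))
"

```

```text
[[ 0.5491 -0.3551]
 [ 0.5727 -0.4421]
 [ 0.5119 -0.4605]
 [ 0.5609 -0.3984]]
[ 0.5029 -0.4139] 0.09012333016382053
```

```bash

python3 -m jog '[{"rot":[0,0,0],"travel":[0.04,0.04,0.02],"jaw":1},{"rot":[0,0,0],"travel":[0.07,0.032,0.016],"jaw":1},{"rot":[0,0,0],"travel":[0.08,0,0],"jaw":1},{"rot":[0,0,0],"travel":[0.05,0,0],"jaw":1},{"rot":[0,0,0],"travel":[0.02,0,0],"jaw":1},{"rot":[0,0,0],"travel":[0.01,0,0],"jaw":1},{"rot":[0,0,0],"travel":[0,0,0],"jaw":1},{"rot":[0,0,0],"travel":[0,0,0],"jaw":1}]'
python3 -c "
from h import *
go(.5045,-.415,.016,-75.1)"

```

```text
time: 18.15
position: [0.504, -0.4183, 0.0197]
tool_rot: [2.083, 0.271, -2.08]
ft_force: [0.5, 0.1, -1.2]
grip_width: 0.685
t=18.15 pos [ 0.504  -0.4183  0.0197] yaw -75.1 tilt 0.11  rot units 0.01  travel after rot [ 0.0122 -0.0101 -0.0044] travel [ 0.0122 -0.0101 -0.0044]
```

```bash

python3 -m jog '[{"rot":[0,0,0],"travel":[0.006,-0.008,-0.003],"jaw":1},{"rot":[0,0,0],"travel":[0.005,0,0],"jaw":1},{"rot":[0,0,0],"travel":[0.003,0,0],"jaw":1},{"rot":[0,0,0],"travel":[0,0,0],"jaw":1},{"rot":[0,0,0],"travel":[0,0,0],"jaw":1}]'

```

```text
time: 18.65
position: [0.5039, -0.4152, 0.0156]
tool_rot: [2.083, 0.272, -2.082]
ft_force: [-1.4, 2.0, 5.2]
grip_width: 0.683
```

```bash

python3 -m jog '[{"rot":[0,0,0],"travel":[0,0,0],"jaw":-0.4},{"rot":[0,0,0],"travel":[0,0,0],"jaw":-0.6},{"rot":[0,0,0],"travel":[0,0,0],"jaw":-0.8},{"rot":[0,0,0],"travel":[0,0,0],"jaw":-0.9},{"rot":[0,0,0],"travel":[-0.06,0,0],"jaw":-0.9},{"rot":[0,0,0],"travel":[-0.1,0,0],"jaw":-0.7},{"rot":[0,0,0],"travel":[-0.13,0,0],"jaw":-0.5},{"rot":[0.5,0,0],"travel":[-0.05,0,0],"jaw":-0.5}]' 15
python3 -c "
from h import *
go(.420,-.222,.12,-107.3)"

```

```text
time: 19.45
position: [0.5057, -0.4166, 0.1221]
tool_rot: [2.11, 0.223, -2.1]
ft_force: [1.1, 0.2, 1.0]
grip_width: 0.785
t=19.45 pos [ 0.5057 -0.4166  0.1221] yaw -77.6 tilt 0.41  rot units 5.94  travel after rot [ 0.0018 -0.5343  0.4657] travel [ 0.0024 -0.6948  0.1401]
```

```bash

python3 -m jog '[{"rot":[1,0,0],"travel":[0,0,0],"jaw":-0.5},{"rot":[1,0,0],"travel":[0,0,0],"jaw":-0.5},{"rot":[1,0,0],"travel":[0,0,0],"jaw":-0.5},{"rot":[1,0,0],"travel":[0,0,0],"jaw":-0.5},{"rot":[1,0,0],"travel":[0,0,0],"jaw":-0.5},{"rot":[0.9,0,0],"travel":[0,0,0],"jaw":-0.5},{"rot":[0,0,0],"travel":[0,-0.06,0.05],"jaw":-0.5},{"rot":[0,0,0],"travel":[0,-0.09,0.08],"jaw":-0.5}]' 15
python3 -m jog '[{"rot":[0,0,0],"travel":[0,-0.1,0.087],"jaw":-0.5},{"rot":[0,0,0],"travel":[0,-0.1,0.087],"jaw":-0.5},{"rot":[0,0,0],"travel":[0,-0.1,0.087],"jaw":-0.5},{"rot":[0,0,0],"travel":[0,-0.084,0.074],"jaw":-0.5},{"rot":[0,0,0],"travel":[0,0,0],"jaw":-0.5},{"rot":[0,0,0],"travel":[0,0,0],"jaw":-0.5}]'
python3 -c "
from h import *
go(.420,-.222,.0145,-107.3)
s=ctrl.get_state();i=ctrl.get_image('wrist');cv2.imwrite('pics/w8.png',i[:,:,::-1])
for c,z in [('orange',.024),('blue',.012)]:
    for k in blobs(i,c)[0]: print(c,cv2.boundingRect(k),*rect('wrist',k,z,s))
"
```

```text
time: 20.25
position: [0.4798, -0.3622, 0.1176]
tool_rot: [-2.062, 0.313, 2.058]
ft_force: [-0.7, 0.6, 0.7]
grip_width: 0.749
time: 20.85
position: [0.4176, -0.2215, 0.1177]
tool_rot: [-2.065, 0.311, 2.061]
ft_force: [0.5, -1.0, -0.4]
grip_width: 0.75
t=20.85 pos [ 0.4176 -0.2215  0.1177] yaw -107.0 tilt 0.19  rot units 0.06  travel after rot [ 0.3442 -0.0016 -0.0072] travel [ 0.3442 -0.0015 -0.0072]
orange (0, 221, 8, 19) [468.6962   7.1208] [16.5582  5.844 ] -29.637451171875
orange (256, 174, 44, 64) [ 420.8552 -221.9456] [54.5145 35.4072] -17.950286865234375
orange (0, 171, 78, 70) [475.5533 -29.2988] [61.1536 46.9981] -5.888389587402344
blue (244, 153, 69, 100) [ 418.9616 -222.8393] [88.6555 58.0821] -15.343955993652344
blue (55, 0, 129, 50) [ 588.623  -149.7778] [95.0817 33.322 ] 73.03907012939453
```

View pics/w8.png

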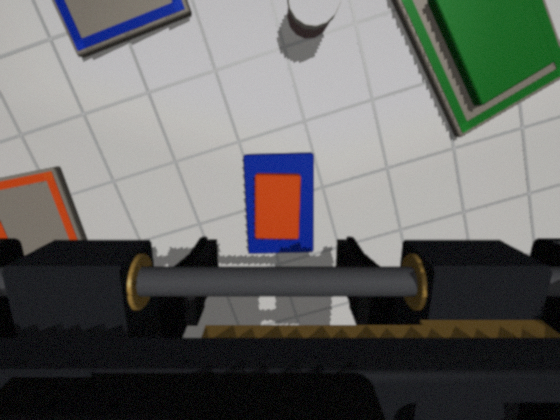

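```bash

python3 -m jog '[{"rot":[0.15,0,0],"travel":[0.09,-0.002,-0.008],"jaw":-0.4},{"rot":[0,0,0],"travel":[0.09,0,0],"jaw":-0.4},{"rot":[0,0,0],"travel":[0.07,0,0],"jaw":-0.4},{"rot":[0,0,0],"travel":[0.05,0,0],"jaw":-0.4},{"rot":[0,0,0],"travel":[0.025,0,0],"jaw":-0.4},{"rot":[0,0,0],"travel":[0.012,0,0],"jaw":-0.3},{"rot":[0,0,0],"travel":[0,0,0],"jaw":-0.2},{"rot":[0,0,0],"travel":[0,0,0],"jaw":-0.1}]'
python3 -c "
from h import *
go(.4205,-.222,.0145,-107.9)"

```

```text
time: 21.7
position: [0.4203, -0.222, 0.016]
tool_rot: [-2.055, 0.323, 2.052]
ft_force: [0.5, 0.4, 0.2]
grip_width: 0.588
t=21.70 pos [ 0.4203 -0.222   0.016 ] yaw -107.9 tilt 0.08  rot units 0.01  travel after rot [ 0.0049 -0.0002 -0.0007] travel [ 0.0049 -0.0002 -0.0007]
```

```bash

python3 -m jog '[{"rot":[0,0,0],"travel":[0.001,0,0],"jaw":0},{"rot":[0,0,0],"travel":[0,0,0],"jaw":0.3},{"rot":[0,0,0],"travel":[0,0,0],"jaw":0.6},{"rot":[0,0,0],"travel":[0,0,0],"jaw":1},{"rot":[0,0,0],"travel":[0,0,0],"jaw":1},{"rot":[0,0,0],"travel":[0,0,0],"jaw":1}]' 18
python3 -c "
from h import *
go(.464,-.009,.08,-95.9)"

```

```text
time: 22.3
position: [0.4198, -0.2218, 0.0154]
tool_rot: [-2.054, 0.323, 2.053]
ft_force: [-1.5, 0.2, 4.6]
grip_width: 0.432
t=22.30 pos [ 0.4198 -0.2218  0.0154] yaw -107.8 tilt 0.05  rot units -2.39  travel after rot [-0.2157 -0.7205 -0.0736] travel [-0.2158 -0.7201  0.0771]
```

```bash

python3 -m jog '[{"rot":[0,0,0],"travel":[-0.05,0,0],"jaw":1},{"rot":[-0.8,0,0],"travel":[-0.09,0,0],"jaw":1},{"rot":[-0.8,0,0],"travel":[-0.08,0,0],"jaw":1},{"rot":[-0.8,0,0],"travel":[0,0,0],"jaw":1},{"rot":[0,0,0],"travel":[0,-0.06,-0.006],"jaw":1},{"rot":[0,0,0],"travel":[0,-0.11,-0.011],"jaw":1},{"rot":[0,0,0],"travel":[0,-0.12,-0.012],"jaw":1},{"rot":[0,0,0],"travel":[0,-0.12,-0.012],"jaw":1}]'
python3 -m jog '[{"rot":[0,0,0],"travel":[0,-0.12,-0.013],"jaw":1},{"rot":[0,0,0],"travel":[0,-0.1,-0.01],"jaw":1},{"rot":[0,0,0],"travel":[0,-0.06,-0.006],"jaw":1},{"rot":[0,0,0],"travel":[0,-0.02,-0.002],"jaw":1},{"rot":[0,0,0],"travel":[0,0,0],"jaw":1}]'
python3 -c "
from h import *
go(.464,-.009,.0134,-95.9)
s=ctrl.get_state();i=ctrl.get_image('wrist');cv2.imwrite('pics/w9.png',i[:,:,::-1])
"
```

```text
time: 23.1
position: [0.444, -0.0991, 0.0806]
tool_rot: [-2.168, 0.111, 2.169]
ft_force: [0.6, 0.4, -1.2]
grip_width: 0.433
time: 23.6
position: [0.4625, -0.0112, 0.0806]
tool_rot: [-2.169, 0.109, 2.171]
ft_force: [-0.4, -0.0, -0.8]
grip_width: 0.434
t=23.60 pos [ 0.4625 -0.0112  0.0806] yaw -95.7 tilt 0.04  rot units 0.03  travel after rot [ 0.2241 -0.0079 -0.0045] travel [ 0.2241 -0.0079 -0.0045]
```

View pics/w9.png

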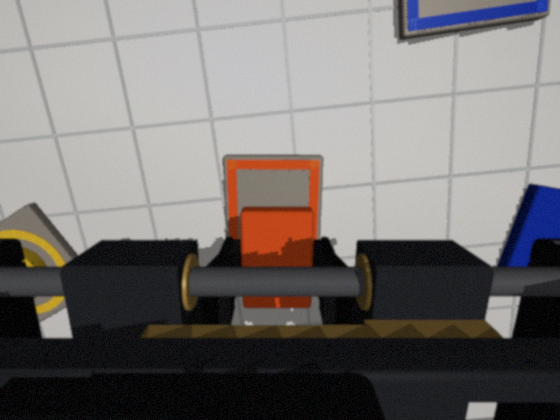

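```bash

python3 -c "
from h import *
s=ctrl.get_state()
p=onplane('wrist',[[226.5,160],[321.5,160],[274,160]],.01,s);print(p,np.linalg.norm(p[0]-p[1]))
c=p[2]-.043*np.array([np.cos(-.1),np.sin(-.1)]);print(c);go(*c,.0134,-95.9)
"

```

```text
[[ 0.5106  0.0207]
 [ 0.5035 -0.0484]
 [ 0.507  -0.0139]] 0.06945931940813763
[ 0.4642 -0.0096]
t=23.65 pos [ 0.4624 -0.0124  0.0806] yaw -95.8 tilt 0.05  rot units 0.01  travel after rot [ 0.224  -0.01   -0.0054] travel [ 0.224  -0.01   -0.0054]
```

```bash

python3 -m jog '[{"rot":[0,0,0],"travel":[0.05,-0.008,-0.005],"jaw":1},{"rot":[0,0,0],"travel":[0.07,0,0],"jaw":1},{"rot":[0,0,0],"travel":[0.05,0,0],"jaw":1},{"rot":[0,0,0],"travel":[0.025,0,0],"jaw":1},{"rot":[0,0,0],"travel":[0.012,0,0],"jaw":1},{"rot":[0,0,0],"travel":[0.006,0,0],"jaw":1},{"rot":[0,0,0],"travel":[0.004,0,0],"jaw":1},{"rot":[0,0,0],"travel":[0,0,0],"jaw":1}]'
python3 -m jog '[{"rot":[0,0,0],"travel":[0.002,0,0],"jaw":1},{"rot":[0,0,0],"travel":[0,0,0],"jaw":1}]'

```

```text
time: 24.45
position: [0.4649, -0.0096, 0.0162]
tool_rot: [-2.17, 0.111, 2.168]
ft_force: [1.1, -0.8, -0.4]
grip_width: 0.432
time: 24.65
position: [0.4647, -0.0096, 0.0155]
tool_rot: [-2.17, 0.111, 2.169]
ft_force: [-0.2, 0.2, -0.4]
grip_width: 0.435
```

```bash

python3 -m jog '[{"rot":[0,0,0],"travel":[0.004,0,0],"jaw":1},{"rot":[0,0,0],"travel":[0.003,0,0],"jaw":1},{"rot":[0,0,0],"travel":[0,0,0],"jaw":1},{"rot":[0,0,0],"travel":[0,0,0],"jaw":1}]'

```

```text
time: 25.05
position: [0.4646, -0.0096, 0.0134]
tool_rot: [-2.169, 0.111, 2.169]
ft_force: [-1.5, -0.0, 4.9]
grip_width: 0.437
```

Contact felt; release, then go for the blue slab.

```bash

python3 -m jog '[{"rot":[0,0,0],"travel":[0,0,0],"jaw":0},{"rot":[0,0,0],"travel":[0,0,0],"jaw":-0.2},{"rot":[0,0,0],"travel":[0,0,0],"jaw":-0.4},{"rot":[0,0,0],"travel":[0,0,0],"jaw":-0.5},{"rot":[0,0,0],"travel":[-0.06,0,0],"jaw":-0.5},{"rot":[0,0,0],"travel":[-0.1,0,0],"jaw":-0.7},{"rot":[0,0,0],"travel":[-0.13,0,0],"jaw":-1},{"rot":[0.5,0,0],"travel":[-0.05,0,0],"jaw":-1}]'
python3 -c "
from h import *
go(.4185,-.223,.12,-105.4)"

```

```text
time: 25.85
position: [0.4664, -0.0093, 0.1182]
tool_rot: [-2.151, 0.158, 2.141]
ft_force: [-0.3, 0.3, -0.1]
grip_width: 0.934
t=25.85 pos [ 0.4664 -0.0093  0.1182] yaw -98.4 tilt 0.27  rot units 1.41  travel after rot [-0.0055  0.7293 -0.0353] travel [-0.0059  0.7281  0.0543]
```

```bash

python3 -m jog '[{"rot":[0.7,0,0],"travel":[0,0,0],"jaw":-1},{"rot":[0.7,0,0],"travel":[0,0,0],"jaw":-1},{"rot":[0,0,0],"travel":[0,0.08,-0.004],"jaw":-1},{"rot":[0,0,0],"travel":[0,0.13,-0.006],"jaw":-1},{"rot":[0,0,0],"travel":[0,0.13,-0.006],"jaw":-1},{"rot":[0,0,0],"travel":[0,0.13,-0.006],"jaw":-1},{"rot":[0,0,0],"travel":[0,0.13,-0.006],"jaw":-1},{"rot":[0,0,0],"travel":[0,0.12,-0.006],"jaw":-1}]'
python3 -m jog '[{"rot":[0,0,0],"travel":[0,0.01,0],"jaw":-1},{"rot":[0,0,0],"travel":[0,0,0],"jaw":-1}]'
python3 -c "
from h import *
go(.4185,-.223,.003,-105.4)
s=ctrl.get_state();i=ctrl.get_image('wrist');cv2.imwrite('pics/w10.png',i[:,:,::-1])
for c,z in [('blue',.012)]:
    for k in blobs(i,c)[0]: print(c,cv2.boundingRect(k),*rect('wrist',k,z,s))
"
```

```text
time: 26.65
position: [0.4164, -0.2224, 0.1152]
tool_rot: [-2.079, 0.281, 2.078]
ft_force: [-0.0, -0.5, 1.2]
grip_width: 1.001
time: 26.85
position: [0.416, -0.224, 0.1149]
tool_rot: [-2.076, 0.282, 2.077]
ft_force: [-0.0, 0.6, 0.9]
grip_width: 0.999
t=26.85 pos [ 0.416  -0.224   0.1149] yaw -105.5 tilt 0.04  rot units -0.02  travel after rot [ 0.3731 -0.0053 -0.0073] travel [ 0.3731 -0.0053 -0.0073]
blue (241, 153, 71, 100) [ 418.7493 -222.834 ] [88.2659 58.4083] -15.493728637695312
blue (57, 0, 127, 42) [ 586.201  -150.0303] [92.8939 27.4153] 74.51640319824219
```

View pics/w10.png

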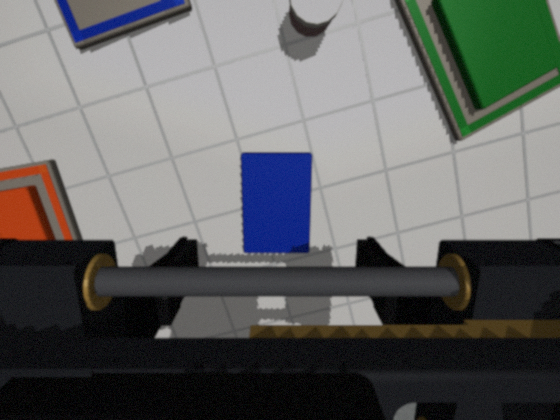

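```bash

python3 -m jog '[{"rot":[0,0,0],"travel":[0.09,-0.005,-0.008],"jaw":-1},{"rot":[0,0,0],"travel":[0.09,0,0],"jaw":-1},{"rot":[0,0,0],"travel":[0.08,0,0],"jaw":-1},{"rot":[0,0,0],"travel":[0.06,0,0],"jaw":-1},{"rot":[0,0,0],"travel":[0.03,0,0],"jaw":-1},{"rot":[0,0,0],"travel":[0.02,0,0],"jaw":-0.8},{"rot":[0,0,0],"travel":[0.003,0,0],"jaw":-0.7},{"rot":[0,0,0],"travel":[0,0,0],"jaw":-0.6}]'
python3 -m jog '[{"rot":[0,0,0],"travel":[0.002,0,0],"jaw":-0.5},{"rot":[0,0,0],"travel":[0,0,0],"jaw":-0.3},{"rot":[0,0,0],"travel":[0,0,0],"jaw":0.2},{"rot":[0,0,0],"travel":[0,0,0],"jaw":1},{"rot":[0,0,0],"travel":[0,0,0],"jaw":1},{"rot":[0,0,0],"travel":[0,0,0],"jaw":1}]' 25
python3 -c "
from h import *
go(.643,-.1535,.1,-88.1)"

```

```text
time: 27.7
position: [0.4197, -0.2226, 0.0039]
tool_rot: [-2.08, 0.28, 2.078]
ft_force: [0.5, -1.0, -0.1]
grip_width: 0.843
time: 28.3
position: [0.4194, -0.2233, 0.0032]
tool_rot: [-2.079, 0.281, 2.078]
ft_force: [-1.6, -1.6, 5.7]
grip_width: 0.688
t=28.30 pos [ 0.4194 -0.2233  0.0032] yaw -105.3 tilt 0.07  rot units -3.45  travel after rot [-0.3223 -0.2075 -0.7529] travel [-0.3226 -0.4213 -0.6575]
```

```bash

python3 -m jog '[{"rot":[0,0,0],"travel":[-0.05,0,0],"jaw":1},{"rot":[-0.85,0,0],"travel":[-0.09,0,0],"jaw":1},{"rot":[-0.9,0,0],"travel":[-0.1,0,0],"jaw":1},{"rot":[-0.9,0,0],"travel":[-0.08,0,0],"jaw":1},{"rot":[-0.8,0,0],"travel":[0,0,0],"jaw":1},{"rot":[0,0,0],"travel":[0,-0.015,-0.06],"jaw":1},{"rot":[0,0,0],"travel":[0,-0.03,-0.11],"jaw":1},{"rot":[0,0,0],"travel":[0,-0.035,-0.125],"jaw":1}]'
python3 -m jog '[{"rot":[0,0,0],"travel":[0,-0.035,-0.125],"jaw":1},{"rot":[0,0,0],"travel":[0,-0.035,-0.125],"jaw":1},{"rot":[0,0,0],"travel":[0,-0.03,-0.1],"jaw":1},{"rot":[0,0,0],"travel":[0,-0.015,-0.05],"jaw":1},{"rot":[0,0,0],"travel":[0,0,0],"jaw":1},{"rot":[0,0,0],"travel":[0,0,0],"jaw":1}]'
python3 -c "
from h import *
go(.643,-.1535,.0132,-88.1)
s=ctrl.get_state();i=ctrl.get_image('wrist');cv2.imwrite('pics/w11.png',i[:,:,::-1])
"
```

```text
time: 29.1
position: [0.5063, -0.196, 0.0979]
tool_rot: [2.204, 0.034, -2.208]
ft_force: [-0.4, 0.0, -1.0]
grip_width: 0.684
time: 29.7
position: [0.6244, -0.1568, 0.0974]
tool_rot: [2.202, 0.038, -2.208]
ft_force: [-0.1, -0.5, -2.3]
grip_width: 0.687
t=29.70 pos [ 0.6244 -0.1568  0.0974] yaw -88.1 tilt 0.16  rot units 0.01  travel after rot [ 0.2806 -0.0087 -0.0631] travel [ 0.2806 -0.0086 -0.0631]
```

View pics/w11.png

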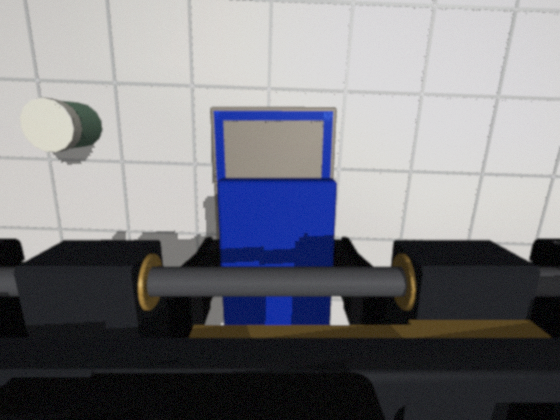

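```bash

python3 -c "
from h import *
s=ctrl.get_state()
p=onplane('wrist',[[216,111],[332,111],[274,111]],.01,s);print(p,np.linalg.norm(p[0]-p[1]))
c=p[2]-.060*np.array([np.cos(.033),np.sin(.033)]);print(c);go(*c,.0134,-88.1)
"

```

```text
[[ 0.7019 -0.1081]
 [ 0.7048 -0.1955]
 [ 0.7034 -0.1518]] 0.08749616256935001
[ 0.6434 -0.1538]
t=29.75 pos [ 0.6241 -0.1575  0.0977] yaw -88.1 tilt 0.14  rot units -0.00  travel after rot [ 0.2809 -0.0103 -0.0655] travel [ 0.2809 -0.0103 -0.0655]
```

```bash

python3 -m jog '[{"rot":[0,0,0],"travel":[0.04,-0.01,-0.04],"jaw":1},{"rot":[0,0,0],"travel":[0.07,0,-0.028],"jaw":1},{"rot":[0,0,0],"travel":[0.08,0,0],"jaw":1},{"rot":[0,0,0],"travel":[0.05,0,0],"jaw":1},{"rot":[0,0,0],"travel":[0.02,0,0],"jaw":1},{"rot":[0,0,0],"travel":[0.01,0,0],"jaw":1},{"rot":[0,0,0],"travel":[0,0,0],"jaw":1},{"rot":[0,0,0],"travel":[0,0,0],"jaw":1}]'
python3 -c "
from h import *
go(.644,-.1538,.0132,-88.1)"

```

```text
time: 30.55
position: [0.6465, -0.1537, 0.0188]
tool_rot: [2.206, 0.036, -2.202]
ft_force: [0.7, -0.1, -1.7]
grip_width: 0.686
t=30.55 pos [ 0.6465 -0.1537  0.0188] yaw -88.1 tilt 0.10  rot units 0.00  travel after rot [0.0187 0.     0.0084] travel [0.0187 0.     0.0084]
```

```bash

python3 -m jog '[{"rot":[0,0,0],"travel":[0.006,0,0.006],"jaw":1},{"rot":[0,0,0],"travel":[0.006,0,0],"jaw":1},{"rot":[0,0,0],"travel":[0.004,0,0],"jaw":1},{"rot":[0,0,0],"travel":[0,0,0],"jaw":1},{"rot":[0,0,0],"travel":[0,0,0],"jaw":1}]'

```

```text
time: 31.05
position: [0.644, -0.1537, 0.0133]
tool_rot: [2.204, 0.036, -2.205]
ft_force: [-1.7, 0.7, 3.5]
grip_width: 0.684
```

```bash

python3 -m jog '[{"rot":[0,0,0],"travel":[0,0,0],"jaw":-0.4},{"rot":[0,0,0],"travel":[0,0,0],"jaw":-0.6},{"rot":[0,0,0],"travel":[0,0,0],"jaw":-0.8},{"rot":[0,0,0],"travel":[0,0,0],"jaw":-1},{"rot":[0,0,0],"travel":[-0.06,0,0],"jaw":-1},{"rot":[0,0,0],"travel":[-0.1,0,0],"jaw":-1},{"rot":[0,0,0],"travel":[-0.13,0,0],"jaw":-1},{"rot":[0,0,0],"travel":[-0.13,0,0],"jaw":-1}]'
python3 -m jog '[{"rot":[0,0,0],"travel":[-0.1,0.06,0.06],"jaw":-1},{"rot":[0,0,0],"travel":[-0.1,0.1,0.1],"jaw":-1},{"rot":[0,0,0],"travel":[0,0.1,0.1],"jaw":-1},{"rot":[0,0,0],"travel":[0,0.1,0.1],"jaw":-1},{"rot":[0,0,0],"travel":[0,0.1,0.1],"jaw":-1},{"rot":[0,0,0],"travel":[0,0.1,0.1],"jaw":-1},{"rot":[0,0,0],"travel":[0,0.1,0.1],"jaw":-1},{"rot":[0,0,0],"travel":[0,0.1,0.1],"jaw":-1}]'
python3 -m jog '[{"rot":[0,0,0],"travel":[0,0.1,0.1],"jaw":-1},{"rot":[0,0,0],"travel":[0,0.1,0.1],"jaw":-1},{"rot":[0,0,0],"travel":[0,0.1,0.1],"jaw":-1},{"rot":[0,0,0],"travel":[0,0.1,0.1],"jaw":-1},{"rot":[0,0,0],"travel":[0,0.1,0.1],"jaw":-1},{"rot":[0,0,0],"travel":[0,0.1,0.1],"jaw":-1},{"rot":[0,0,0],"travel":[0,0.06,0.06],"jaw":-1},{"rot":[0,0,0],"travel":[0,0,0],"jaw":-1}]'
python3 - <<'E'
from h import *
s=ctrl.get_state()
i=ctrl.get_image('top');cv2.imwrite('pics/t12.png',i[:,:,::-1])
S={'green':(502.6,-415.5),'blue':(643.6,-153.9),'orange':(464.2,-9.4),'yellow':(438,196.7),'violet':(499,403.3)}
for c in HUE:
    m=blobs(i,c,100,30,20)[1]
    cs,h=cv2.findContours(m,cv2.RETR_CCOMP,cv2.CHAIN_APPROX_NONE)
    for k,hh in zip(cs,h[0]):
        if cv2.contourArea(k)<40: continue
        z=.022 if hh[3]<0 else .01
        p,sz,a=rect('top',k,z);q,sq,aq=rect('top',k,.01)
        if np.linalg.norm(p-S[c])<40: print(c,'hole' if hh[3]>=0 else 'outer','at z22',p,sz,'at z10',q,sq,'%.1f'%a)
E
```

```text
time: 31.85
position: [0.644, -0.1533, 0.1414]
tool_rot: [2.205, 0.037, -2.204]
ft_force: [0.9, 0.2, 0.1]
grip_width: 0.994
time: 32.65
position: [0.4239, -0.3889, 0.1995]
tool_rot: [2.205, 0.035, -2.202]
ft_force: [0.1, -0.2, 0.3]
grip_width: 1.001
time: 33.45
position: [0.2285, -0.5959, 0.1986]
tool_rot: [2.206, 0.026, -2.209]
ft_force: [0.1, -0.7, 0.8]
grip_width: 0.995
orange outer at z22 [463.8341 -10.0612] [56.7449 38.3961] at z10 [464.1511 -10.3503] [57.4623 38.8815] -6.0
orange outer at z22 [463.959   -9.0196] [85.8819 67.3098] at z10 [464.2776  -9.2956] [86.9675 68.1607] -5.9
orange hole at z22 [464.4944  -9.1801] [75.675  58.1014] at z10 [464.4944  -9.1801] [75.675  58.1014] -5.9
yellow outer at z22 [438.163 195.864] [43.6916 40.9962] at z10 [438.1555 198.1779] [44.2439 41.5144] -89.6
yellow outer at z22 [436.1995 193.5021] [72.9212 71.0571] at z10 [436.1672 195.7862] [73.843  71.9553] 1.9
yellow hole at z22 [437.6192 196.4379] [61.5138 61.2548] at z10 [437.6192 196.4379] [61.5138 61.2548] -44.0
green outer at z22 [ 501.8443 -414.2028] [88.6994 62.0668] at z10 [ 502.6417 -4
[... 218 characters left out ...]
2.5901 -416.3595] [112.6743  81.5916] 14.8
blue outer at z22 [ 642.2052 -153.0974] [89.1098 61.0856] at z10 [ 644.777  -155.1946] [90.2362 61.8578] 2.0
blue outer at z22 [ 640.5089 -151.8829] [117.274   88.9003] at z10 [ 643.0593 -153.9648] [118.7564  90.024 ] 0.4
blue hole at z22 [ 644.28   -153.8865] [111.9263  81.3263] at z10 [ 644.28   -153.8865] [111.9263  81.3263] 1.9
violet outer at z22 [496.4092 400.6693] [25.8032 23.0982] at z10 [497.1379 405.5721] [26.1293 23.3902] -89.6
violet outer at z22 [497.6995 398.4424] [53.6055 53.0292] at z10 [498.4445 403.3171] [54.2831 53.6996] 2.9
violet hole at z22 [498.3778 403.2977] [45.2042 44.0269] at z10 [498.3778 403.2977] [45.2042 44.0269] -43.3
```

View pics/t12.png

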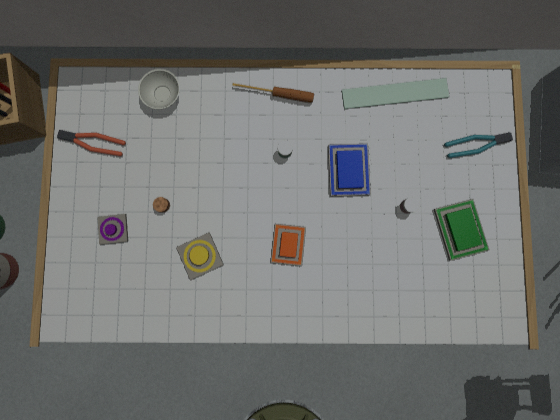

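The top view shows all five blanks inside their outlines: violet (112,229), yellow (200,256), orange (288,245), blue (349,170) and green (463,230). The arm is clear of all of them, so I'm handing in.

```bash
python3 -c "
from bench import ctrl
print(ctrl.get_state()['ft_force'],ctrl.close_job())"
```

```text
the job is handed in; nothing more can be done
[ 1.20384738  0.82167983 -0.06884793] None
```

All five blanks are on the setters of their own colour, and I handed the job in at about 33.5 s of the 136 s allowed. I moved them in the order violet, yellow, green, orange, blue. Each was set down slowly, within about 1–2 mm of the setter or in light contact (about 5 N), before the fingers opened.

My last check was one top-camera picture with the arm clear:

- **Position:** all five centres are within about 3.5 mm of their outline centres (limit 12 mm).
- **Alignment:** the rectangular blanks are in line with their outlines to about 1° (limit about 17°).
- **Flatness:** I did not measure tilt. The apparent sizes in the picture match blanks lying at setter height.
- **Disagreements:** the top and wrist cameras differed by up to about 3 mm on some blanks and setters. I aimed between them where they did. No check failed, and handing in reports no verdict.

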